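# Find the thread hand of a gas cylinder's cap and hold the cap off the valve

### The arm

A 6-joint arm with a two-finger parallel gripper is mounted at the origin on the work surface. World frame = base frame: x ahead of the robot, y to its left, z up, the work surface at z = 0. Lengths are in m, angles in rad, forces in N, time in s.
With the tool pointing down it reaches from about 0.25 to 0.775 m from the base axis. Payload 4 kg.
Tool frame: the origin (TCP) lies midway between the tips of the shut fingers; the grasp point (between the pads) lies 19 mm behind it; x points along the fingers, y is the direction in which the jaws open and shut, and the axes are right-handed (so a half turn about x gives the same grasp; the last joint's range is limited). The gripper opens to 85 mm and grips with 20 to 120 N. Pads are 22 mm wide; open, the fingers measure 114 mm over their backs; the gripper's body (76 mm by 85 mm) begins 54 mm behind the grasp point. The pads swing forward as they close: fully open they stand 13 mm farther back than shut.
Start: joints at [1.093, 0.087, 1.371, -0, 1.684, -0.103], TCP at [0.201, 0.512, 0.231] pointing down, gripper open.
Joint ranges: [-3.1, 3.1], [-0.76, 2.03], [0.27, 2.55], [-1.08, 4.22], [0.17, 2.65], [-2.57, 2.57]. Speed limits (rad/s): [2.79, 2.79, 3.14, 3.14, 3.14, 3.14].

### API

Orientations are given as a unit quaternion [w, x, y, z].
In Python, from workcell import status, imaging, hand_in gives the robot as it stands. The module is installed in compiled form; this text tells all that it offers.
- The arm moves only by the tool drive_tool, never from a script. Its argument "increments" is a list of rows, each an object of numbers: "dx", "dy", "dz": the shift along the tool's x, y, z in m; "roll": the turn about the tool's x in rad. A call has 1 to 12 rows; each row shifts and turns the commanded pose from where the row before left it, along the tool's axes as they then stand; what a row does not reach is not made up. A row lasts 1/12 s, in which the tool goes at most 41.7 mm and 7.16 degrees, less where a joint would pass 70% of its speed; a pose out of reach is approached as far as the arm can. A call with a gripper value outside its range is refused whole. "jaw" is the opening, from -1 (shut) to 1 (fully open), set as the call begins (left out, the last holds). The fingers move at their own pace and stop on an object; the grip force is fixed at half the most. Time passes only in rows, so rows that do not move let the fingers close. It gives the time, the measured TCP pose, the force and the opening at its end, in the units of the state.
- status.read_state(): the state, without advancing time (a new reading comes with each control period).
- imaging.snapshot(name): name is "scene" or "top" or "wrist"; returns the picture (420x560x3 uint8, blue, green, red); there is no depth.
- imaging.camera_model(name): a dict with "mtx" (3x3 intrinsics, pixels), "eye" and "rotation" of the camera in the world. Camera axes: x right, y down, z forward; pixel columns grow to the right and rows downward; lengths in m; the calibration is good to about 2 mm. A picture is of the moment at which its call begins: read the wrist's pose just before it. camera_model takes no time and is no camera call; for the wrist camera it gives the pose at the moment of the call.
- hand_in(): hands the job in, once; it reports no verdict.
The state is a dict: "clock": time; "qpos": joint angles; "joint_vel": joint speeds; "joint_efforts": joint torques, N m; "ee_pos": TCP position; "ee_rot": TCP orientation; "contact_force": force on the tool from outside, world axes, zero at the start; "moment": the same for the moment, N m; "finger_gap": opening from 0.0 (shut) to 1.0 (fully open).
Only numpy, scipy, OpenCV 4.12 (cv2) and the standard library are available. Lean on these libraries where they do the work, as an engineer would, in place of code of your own. Each camera call takes 0.05 s, during which the arm holds its last target. There are 200 camera calls.

### The job

The griddle is to be connected to the gas cylinder, but the egg ring has been left hanging round the cylinder's valve: lift it off by its grip and stand it flat on the griddle plate, and let go of it. Then unscrew the brass cap from the valve (nobody knows whether this cylinder has a right-hand or a left-hand thread, so try it one way and, if it will not give, the other) and lift it off. Finish still holding the cap in the gripper, clear above the height of the valve and touching nothing else, and leave the other kitchen things where they are.

Things in the scene. Friction and masses are not known exactly. Their poses are not given: they have to be found in the camera images.
- cylinder: grey steel gas cylinder standing upright on the counter, heavy and immovable: 150 mm diameter, flat 100 mm wide crown at 165 mm height, brass valve boss on its axis: flange 48 mm diameter from 165 to 175 mm, threaded neck 33 mm diameter up to 203 mm. Origin: centre of its underside; z up along its axis. Its yaw is random
- cap: round knurled brass screw cap, 44 mm outside diameter, 34 mm tall, 200 g, closed on top, gripped across any diameter. Screwed home on the valve, its open lower rim is 177 mm and its top 211 mm above the counter; 26 mm of neck is inside it. Origin: centre of the open lower rim, z up, yaw equal to the cylinder's when screwed home
- cap_top (a point): centre of the cap's flat top. Steep two-start thread of either hand, which does not show: loosening may be anticlockwise (yaw rising) or clockwise. The tightening way the cap stops dead at about 0.2 rad from home; the loosening way it turns easily, climbing 4.5 mm in the first 0.9 rad, and from 1.1 to 1.9 rad from home it is out of its thread and lifts straight off
- egg_ring: orange silicone egg ring lying flat round the valve on the cylinder's crown: 86 mm outside and 74 mm inside diameter, 20 mm high, 60 g, with a steel wire stem carrying an upright grip on its rim. Origin: centre of its underside, z up, x towards the grip
- ring_grip (a point): centre of the egg ring's silicone grip block, 42 mm from the ring's centre along its x and 72 mm above its underside: 12 mm thick (along the ring's x), 26 mm wide (along its y), 26 mm tall. It stands above the top of the cap
- griddle: portable gas griddle, fixed: 300 mm deep (x) by 320 mm wide (y), flat dark steel plate at 90 mm above the counter with rims 23 mm high at its sides, 42 mm at its back (+x) and 7 mm at its front. Origin: centre of its underside on the counter; front with the knobs at its -x
- plate_mid (a point): middle of the griddle plate's upper face; the flat plate between the rims reaches 143 mm to each side in the griddle's x and 154 mm in its y
- trays: bystander, fixed: two stacked wooden trays, 340 (x) by 260 (y) mm, rims at 128 mm height, holding the glass bowl and the ladle. Origin: centre of the underside
- glass_bowl: bystander: glass bowl, 132 mm diameter, 62 mm high, in the upper tray, its top at 148 mm. Origin: centre of its underside
- ladle: bystander: steel ladle lying in the upper tray, cup 74 mm diameter, 260 mm long. Origin: centre of the underside of its cup, handle towards -x
- crock: bystander: white ceramic crock with a nylon spatula in it, 124 mm diameter, 155 mm high, the spatula reaching to 310 mm. Origin: centre of its underside
- oil_bottle: bystander: green glass oil bottle, 60 mm diameter, 200 mm high. Origin: centre of its underside

How it is judged:
On the way, in this order (a step that is already met when the one before it is completed fails the run):
1. the egg ring stands flat on the griddle plate, let go, while the cap is still screwed home (contact force between egg_ring and griddle above 0.1 N and contact force between the fingers and egg_ring below 0.05 N and angle between egg_ring's own z axis and vertical below 0.12 rad and linear speed of egg_ring below 0.05 m/s and angle between the x axis of cap and the x axis of cylinder, either way round below 0.4 rad and z of cap in the frame of cylinder below 0.183 m), for 0.2 s.
2. the cap is turned out of its thread, still sitting on the valve (angle between the x axis of cap and the x axis of cylinder, either way round above 0.8 rad and z of cap in the frame of cylinder below 0.195 m and horizontal distance between cap and cylinder below 0.008 m), for 0.05 s.
At the end, for the whole second after the job is handed in: The cap is off the valve and gripped by the fingers, at rest, its lower rim at least 10 mm higher than the top of the valve neck (over 213 mm above the counter) and touching neither the cylinder nor other things; the egg ring stands level (within 7 degrees) on the griddle plate, let go and at rest (contact force between the fingers and cap above 1 N and height (world z) of cap above 0.213 m and contact force between cap and cylinder below 0.05 N and contact force between cap and oil_bottle below 0.05 N and contact force between cap and crock below 0.05 N and linear speed of each of cap, egg_ring below 0.05 m/s and contact force between egg_ring and griddle above 0.1 N and contact force between the fingers and egg_ring below 0.05 N and angle between egg_ring's own z axis and vertical below 0.12 rad); the arm keeps its last pose, push and grip.
It fails at once if the glass bowl is disturbed (moved over 30 mm) (distance of glass_bowl from where it was at the start of the episode above 0.03 m).
It fails at once if the ladle is disturbed (moved over 30 mm) (distance of ladle from where it was at the start of the episode above 0.03 m).
It fails at once if the crock is disturbed (moved over 30 mm) (distance of crock from where it was at the start of the episode above 0.03 m).
It fails at once if the oil bottle is disturbed (moved over 30 mm) (distance of oil_bottle from where it was at the start of the episode above 0.03 m).
It also fails if it takes over 54 s, if anything falls off the work surface, if the arm or the gripper's body presses on something with over 40 N, if the wrist force passes 120 N, or if a joint passes its speed limit or range.

## Working session

There is one attempt and no reset: what is moved stays moved. The work goes in short steps, Python scripts to look and compute and a tool call to move; the robot and the scene stay as the last step left them, time stands still between calls to the robot, and variables do not carry over. Pictures are saved under pics/ and viewed, about 8 in all and at most 12, crops included, and the job is handed in when it is done.

Besides the shell and the picture viewer there is one more tool, called after "Call:" by a JSON object that holds its "fn" and its "kwargs", one argument or row to a line. drive_tool: Moves the arm, as the interface text tells. Its arguments: {"type":"object","properties":{"increments":{"type":"array"},"jaw":{"type":"number"}},"required":["increments"]}

```bash
mkdir -p pics; cat > h.py <<'E'
import numpy as np, cv2
from workcell import status, imaging, hand_in
def ray(cam,u,v,z):
    m=imaging.camera_model(cam) if isinstance(cam,str) else cam
    d=np.array(m['rotation'])@np.linalg.solve(np.array(m['mtx']),[u,v,1.]); e=np.array(m['eye'])
    return e+d*(z-e[2])/d[2]
E
python3 - <<'E'
from h import *
print(status.read_state())
a=imaging.snapshot('top');b=imaging.snapshot('scene')
cv2.imwrite('pics/top.png',a);cv2.imwrite('pics/scene.png',b)
for c in('top','scene','wrist'):
    m=imaging.camera_model(c);print(c,m)
E
```

```text
{'clock': 0.0, 'qpos': array([ 1.09290056e+00,  8.79774612e-02,  1.37229619e+00, -5.69179929e-06,
        1.68354405e+00, -1.03108529e-01]), 'joint_vel': array([ 1.81526832e-04, -4.22764479e-04,  1.20145843e-03,  1.33582240e-03,
        7.45140249e-05,  5.10087414e-04]), 'joint_efforts': array([ 1.85690849e-03, -3.51864517e+01, -3.13277972e+01, -9.12151950e-05,
        1.08530611e-02, -1.35958240e-05]), 'ee_pos': array([0.20112402, 0.51137898, 0.23010554]), 'ee_rot': array([ 0.69450367,  0.13097899,  0.6949505 , -0.13248755]), 'contact_force': array([ 0.54801184, -0.00881836,  0.07781198]), 'moment': array([ 0.01915803, -0.02081868, -0.02537199]), 'finger_gap': 1.0022912931372936}
top {'mtx': array([[429.11407155,   0.        , 287.32848166],
       [  0.        , 429.11407155, 202.36759886],
       [  0.        ,   0.        ,   1.        ]]), 'eye': array([ 0.38892279, -0.06100452,  1.35917291]), 'rotation': array([-0.07324388,  0.72076465, -0.68534112,  0.07376443])}
scene {'mtx': array([[478.24790281,   0.        , 278.43797406],
       [  0.        , 478.24790281, 215.37931277],
       [  0.        ,   0.        ,   1.        ]]), 'eye': array([1.38230333, 0.34427189, 1.34088971]), 'rotation': array([-0.16185428,  0.4874323 ,  0.81898267, -0.25589124])}
wrist {'mtx': array([[354.68381635,   0.        , 285.52047644],
       [  0.        , 354.68381635, 203.61663007],
       [  0.        ,   0.        ,   1.        ]]), 'eye': array([0.12971418, 0.53977549, 0.37264373]), 'rotation': array([0.12636996, 0.81689601, 0.55635764, 0.08472143])}
```

View pics/top.png

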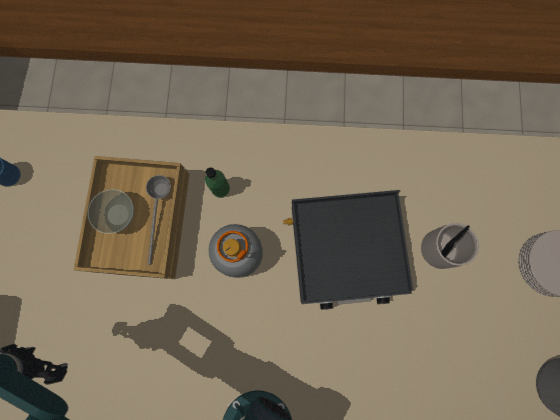

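View pics/scene.png

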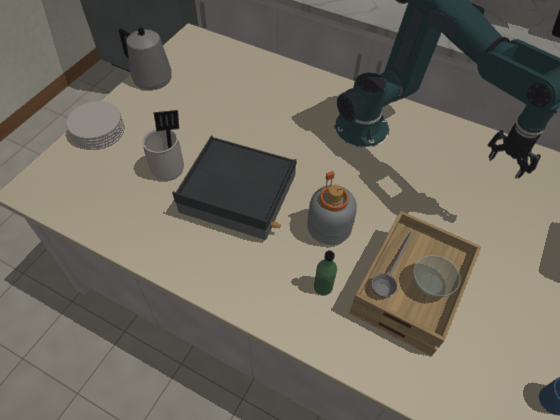

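```bash
cat > h.py <<'E'
import numpy as np, cv2
from scipy.spatial.transform import Rotation as R
from workcell import status, imaging, hand_in
def cm(c):
    m=imaging.camera_model(c); q=m['rotation']
    return np.array(m['mtx']),np.array(m['eye']),R.from_quat([q[1],q[2],q[3],q[0]]).as_matrix()
def ray(c,u,v,z):
    K,e,r=cm(c) if isinstance(c,str) else c
    d=r@np.linalg.solve(K,[u,v,1.])
    return e+d*(z-e[2])/d[2]
def proj(c,p):
    K,e,r=cm(c) if isinstance(c,str) else c
    q=K@(r.T@(np.array(p)-e)); return q[:2]/q[2]
E
python3 - <<'E'
from h import *
a=cv2.imread('pics/top.png');b=cv2.imread('pics/scene.png')
def crop(i,x,y,w,h,s): return cv2.resize(i[y:y+h,x:x+w],None,fx=s,fy=s,interpolation=cv2.INTER_CUBIC)
A=crop(a,200,215,66,66,6);B=crop(b,300,165,66,66,6)
cv2.imwrite('pics/c.png',np.hstack([A,B]))
# griddle corners at rim height
print('cap top',ray('top',232,245,.211), 'cap scene',ray('scene',335,190,.211))
for u,v in[(293,200),(399,192),(410,293),(302,303)]: print('griddle',ray('top',u,v,.12))
print('bottle',ray('top',211,173,.2),'crock',ray('top',457,244,.155),'spat tip',ray('top',467,229,.31))
print('cyl proj',proj('top',[.35,.12,.2]))
for n in 'a':
    hsv=cv2.cvtColor(a,cv2.COLOR_BGR2HSV);m=cv2.inRange(hsv,(3,150,100),(20,255,255))
    k,l,s,c=cv2.connectedComponentsWithStats(m);print(s,c)
E
```

```text
cap top [0.50749393 0.08634523 0.211     ] cap scene [0.50566039 0.0877511  0.211     ]
griddle [ 0.65874966 -0.07171938  0.12      ]
griddle [ 0.69911867 -0.38516478  0.12      ]
griddle [ 0.40661295 -0.41511012  0.12      ]
griddle [ 0.36391194 -0.11093869  0.12      ]
bottle [0.70685117 0.16180108 0.2       ] crock [ 0.54800269 -0.53884202  0.155     ] spat tip [ 0.56603262 -0.50328282  0.31      ]
cyl proj [215.1301902  304.64716535]
[[     0      0    560    420 234739]
 [   284    218      9      7     43]
 [   217    231     31     31    217]
 [   223    239     16     18    201]] [[279.58290697 209.43207988]
 [288.04651163 221.18604651]
 [233.09677419 246.13824885]
 [230.94527363 246.76616915]]
```

View pics/c.png

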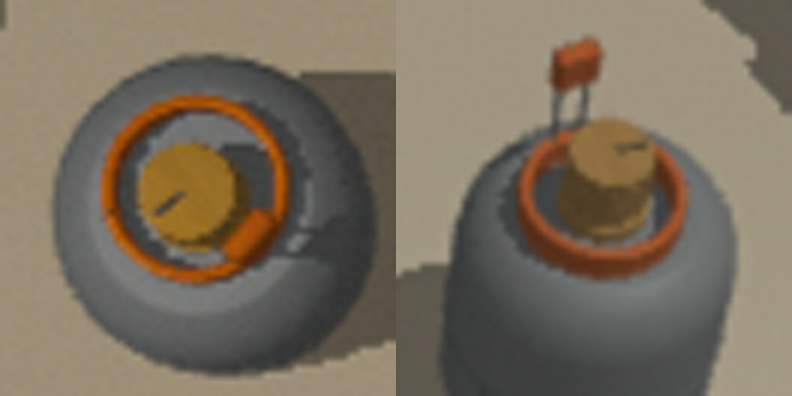

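```bash
python3 - <<'E'
from h import *
f=lambda x,y,ox,oy:((x+.5)/6-.5+ox,(y+.5)/6-.5+oy)
g1=f(248,230,200,215);
print('grip top face',ray('top',*g1,.25)); 
g2=f(570,65,300-66,165)
g2=((576-396)/6+300-.4, 65/6+165-.4)
print('grip scene',ray('scene',*g2,.237))
print('captop',ray('top',*f(189,186,200,215),.211),ray('scene',(615-396)/6+300-.4,150/6+165-.4,.211))
p=[ray('top',*f(x,y,200,215),.185) for x,y in((103,188),(290,188),(196,96),(196,282))]
print('ring',p,np.mean(p,0)); 
p=[ray('top',*f(x,y,200,215),.211) for x,y in((157,213),(184,192))];print('mark',p)
s=status.read_state();q=s['ee_rot'];print(R.from_quat([q[1],q[2],q[3],q[0]]).as_matrix())
E
```

```text
grip top face [0.48425984 0.05685803 0.25      ]
grip scene [0.48270532 0.05637332 0.237     ]
captop [0.50581198 0.08867377 0.211     ] [0.50265073 0.09002879 0.211     ]
ring [array([0.50557523, 0.13112008, 0.185     ]), array([0.50986716, 0.04602186, 0.185     ]), array([0.54988953, 0.09203054, 0.185     ]), array([0.46525064, 0.08556356, 0.185     ])] [0.50764564 0.08868401 0.185     ]
mark [array([0.4931033 , 0.10196049, 0.211     ]), array([0.50303026, 0.09069245, 0.211     ])]
[[-9.33321139e-04  3.66089626e-01  9.30579129e-01]
 [-1.87300570e-03  9.30577262e-01 -3.66090770e-01]
 [-9.99997810e-01 -2.08466027e-03 -1.82839474e-04]]
```

Call:
{"fn": "drive_tool", "kwargs": {
  "increments": [
    {"dx":-0.035},
    {"dx":-0.035},
    {"dy":-0.01,"dz":0.0134},
    {"dy":-0.02,"dz":0.0268},
    {"dy":-0.02,"dz":0.0268},
    {"dy":-0.02,"dz":0.0268},
    {"dy":-0.02,"dz":0.0268},
    {"dy":-0.02,"dz":0.0268},
    {"dy":-0.02,"dz":0.0268},
    {"dy":-0.02,"dz":0.0268},
    {"dy":-0.02,"dz":0.0268},
    {"dy":-0.02,"dz":0.0268}
  ],
  "jaw": 0.0
}}

```text
invalid input at $.increments[0]: expected keys dx, dy, dz, roll
```

Call:
{"fn": "drive_tool", "kwargs": {
  "increments": [
    {"dy":-0.02,"dz":0.0268},
    {"dy":-0.02,"dz":0.0268},
    {"dy":-0.02,"dz":0.0268},
    {"dy":-0.02,"dz":0.0268},
    {"dy":-0.02,"dz":0.0268},
    {"dy":-0.02,"dz":0.0268},
    {"dy":-0.01,"dz":0.0134},
    {"roll":0.09},
    {"roll":0.09},
    {"roll":0.09},
    {},
    {}
  ]
}}

```text
invalid input at $.increments[0]: expected keys dx, dy, dz, roll
```

```bash
cat >> h.py <<'E'
def go(p):
    s=status.read_state();q=s['ee_rot'];M=R.from_quat([q[1],q[2],q[3],q[0]]).as_matrix()
    print('t',s['clock'],'tcp',s['ee_pos'],'F',s['contact_force'],'gap',s['finger_gap'],'q6',s['qpos'][5])
    print('y ang deg',np.degrees(np.arctan2(M[1,1],M[0,1])),'tool delta',np.round(M.T@(np.array(p)-s['ee_pos']),4))
E
python3 - <<'E'
from h import *
go([.4835,.0567,.219])
c=cm('wrist');w=imaging.snapshot('wrist')
for p in([.4835,.0567,.25],[.505,.089,.211],[.5076,.0887,.185]):
    print(proj(c,p)); 
cv2.imwrite('pics/w1.png',w)
E
```

```text
t 0.1 tcp [0.2011574  0.51138627 0.23021457] F [-1.12535088  0.09527696  0.11687063] gap 1.000236119933235 q6 -0.10312695287304893
y ang deg 68.52529546736909 tool delta [ 0.0118 -0.3197  0.4292]
[-134.35820213  789.38533434]
[-37.09174106 709.99075402]
[-11.70762172 665.6383272 ]
```

View pics/w1.png

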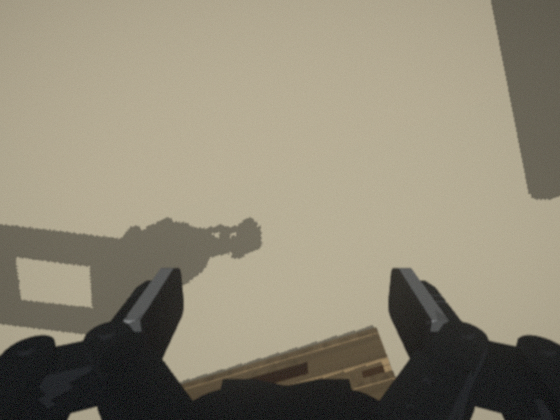

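The call was refused, so the arm hasn't moved: this picture just shows the counter and the fingers. Every row needs all four keys.

Call:
{"fn": "drive_tool", "kwargs": {
  "increments": [
    {"dx":-0.035,"dy":0,"dz":0,"roll":0},
    {"dx":-0.035,"dy":0,"dz":0,"roll":0},
    {"dx":0,"dy":-0.01,"dz":0.0134,"roll":0},
    {"dx":0,"dy":-0.02,"dz":0.0268,"roll":0},
    {"dx":0,"dy":-0.02,"dz":0.0268,"roll":0},
    {"dx":0,"dy":-0.02,"dz":0.0268,"roll":0},
    {"dx":0,"dy":-0.02,"dz":0.0268,"roll":0},
    {"dx":0,"dy":-0.02,"dz":0.0268,"roll":0},
    {"dx":0,"dy":-0.02,"dz":0.0268,"roll":0},
    {"dx":0,"dy":-0.02,"dz":0.0268,"roll":0},
    {"dx":0,"dy":-0.02,"dz":0.0268,"roll":0},
    {"dx":0,"dy":-0.02,"dz":0.0268,"roll":0}
  ],
  "jaw": 0.0
}}

```text
clock: 1.15
ee_pos: [0.3691, 0.2403, 0.3011]
ee_rot: [0.695, 0.132, 0.695, -0.132]
contact_force: [0.9, 0.1, -0.0]
finger_gap: 0.504
```

Call:
{"fn": "drive_tool", "kwargs": {
  "increments": [
    {"dx":0,"dy":-0.02,"dz":0.0268,"roll":0},
    {"dx":0,"dy":-0.02,"dz":0.0268,"roll":0},
    {"dx":0,"dy":-0.02,"dz":0.0268,"roll":0},
    {"dx":0,"dy":-0.02,"dz":0.0268,"roll":0},
    {"dx":0,"dy":-0.02,"dz":0.0268,"roll":0},
    {"dx":0,"dy":-0.02,"dz":0.0268,"roll":0},
    {"dx":0,"dy":-0.01,"dz":0.0134,"roll":0},
    {"dx":0,"dy":0,"dz":0,"roll":0.09},
    {"dx":0,"dy":0,"dz":0,"roll":0.09},
    {"dx":0,"dy":0,"dz":0,"roll":0.09},
    {"dx":0,"dy":0,"dz":0,"roll":0},
    {"dx":0,"dy":0,"dz":0,"roll":0}
  ]
}}

```text
clock: 2.15
ee_pos: [0.4831, 0.057, 0.301]
ee_rot: [0.671, 0.223, 0.671, -0.223]
contact_force: [0.1, -0.7, -0.1]
finger_gap: 0.502
```

```bash
python3 - <<'E'
from h import *
go([.4835,.0567,.219])
c=cm('wrist');w=imaging.snapshot('wrist')
for p in([.4835,.0567,.25],[.505,.089,.211],[.5076,.0887,.185]):
    print(proj(c,p)); 
cv2.imwrite('pics/w2.png',w)
E
```

```text
t 2.15 tcp [0.48314458 0.05702679 0.30098112] F [ 0.08491116 -0.67315852 -0.10031846] gap 0.502005479640842 q6 -0.9273450626140951
y ang deg 53.1812380384616 tool delta [ 0.082  -0.      0.0005]
[285.64498203 230.25802371]
[341.91640436 206.2642735 ]
[338.34115999 198.57699222]
```

View pics/w2.png

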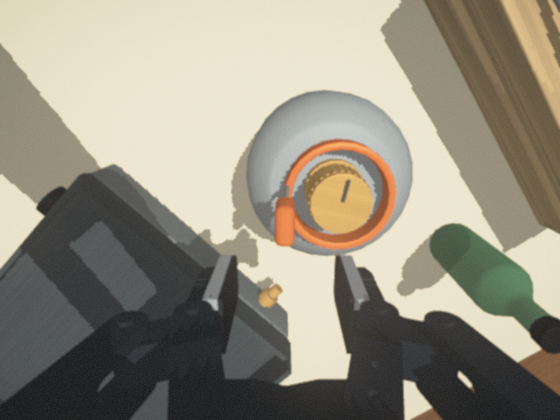

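Call:
{"fn": "drive_tool", "kwargs": {
  "increments": [
    {"dx":0.01,"dy":0,"dz":0.002,"roll":0},
    {"dx":0.02,"dy":0,"dz":0,"roll":0},
    {"dx":0.02,"dy":0,"dz":0,"roll":0},
    {"dx":0.02,"dy":0,"dz":0,"roll":0},
    {"dx":0.01,"dy":0,"dz":0,"roll":0},
    {"dx":0,"dy":0,"dz":0,"roll":0},
    {"dx":0,"dy":0,"dz":0,"roll":0}
  ]
}}

```text
clock: 2.78
ee_pos: [0.4846, 0.0559, 0.2209]
ee_rot: [0.67, 0.224, 0.671, -0.224]
contact_force: [-0.4, -0.1, 0.6]
finger_gap: 0.5
```

Call:
{"fn": "drive_tool", "kwargs": {
  "increments": [
    {"dx":0,"dy":0,"dz":0,"roll":0},
    {"dx":0,"dy":0,"dz":0,"roll":0},
    {"dx":0,"dy":0,"dz":0,"roll":0},
    {"dx":0,"dy":0,"dz":0,"roll":0},
    {"dx":0,"dy":0,"dz":0,"roll":0},
    {"dx":0,"dy":0,"dz":0,"roll":0},
    {"dx":0,"dy":0,"dz":0,"roll":0},
    {"dx":0,"dy":0,"dz":0,"roll":0}
  ],
  "jaw": -1
}}

```text
clock: 3.45
ee_pos: [0.4857, 0.0558, 0.2231]
ee_rot: [0.672, 0.224, 0.669, -0.224]
contact_force: [-0.3, -0.6, 5.6]
finger_gap: 0.126
```

Call:
{"fn": "drive_tool", "kwargs": {
  "increments": [
    {"dx":-0.005,"dy":0,"dz":0,"roll":0},
    {"dx":-0.01,"dy":0,"dz":0,"roll":0},
    {"dx":-0.015,"dy":0,"dz":0,"roll":0},
    {"dx":-0.015,"dy":0,"dz":0,"roll":0},
    {"dx":-0.015,"dy":0,"dz":0,"roll":0},
    {"dx":-0.015,"dy":0,"dz":0,"roll":0},
    {"dx":0,"dy":0,"dz":0,"roll":0},
    {"dx":0,"dy":0,"dz":0,"roll":0}
  ]
}}

```text
clock: 4.12
ee_pos: [0.4852, 0.0559, 0.2971]
ee_rot: [0.671, 0.224, 0.67, -0.224]
contact_force: [-0.0, 0.9, -1.1]
finger_gap: 0.13
```

```bash
python3 - <<'E'
from h import *
go([.508,-.278,.296])
w=imaging.snapshot('wrist');s=imaging.snapshot('scene')
cv2.imwrite('pics/w3.png',np.hstack([w[100:380,100:460],cv2.resize(s[120:260,260:440],(360,280))]))
E
```

```text
t 4.1167 tcp [0.48515135 0.05587416 0.29706834] F [-0.04615871  0.91561352 -1.07068097] gap 0.12990197509744347 q6 -0.9275271804231212
y ang deg 53.05535360224513 tool delta [ 0.0011 -0.2531  0.2189]
```

View pics/w3.png

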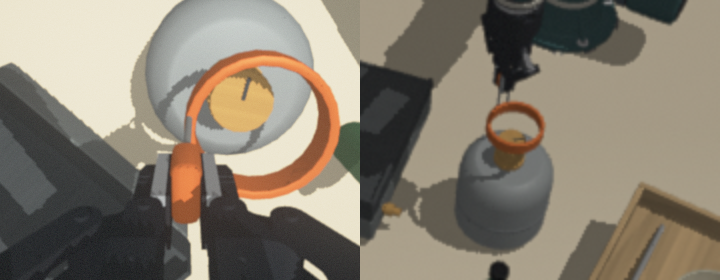

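Call:
{"fn": "drive_tool", "kwargs": {
  "increments": [
    {"dx":0,"dy":-0.012,"dz":0.01,"roll":0},
    {"dx":0,"dy":-0.024,"dz":0.021,"roll":0},
    {"dx":0,"dy":-0.024,"dz":0.021,"roll":0},
    {"dx":0,"dy":-0.024,"dz":0.021,"roll":0},
    {"dx":0,"dy":-0.024,"dz":0.021,"roll":0},
    {"dx":0,"dy":-0.024,"dz":0.021,"roll":0},
    {"dx":0,"dy":-0.024,"dz":0.021,"roll":0},
    {"dx":0,"dy":-0.024,"dz":0.021,"roll":0},
    {"dx":0,"dy":-0.024,"dz":0.021,"roll":0},
    {"dx":0,"dy":-0.024,"dz":0.021,"roll":0},
    {"dx":0,"dy":-0.024,"dz":0.02,"roll":0},
    {"dx":0,"dy":0,"dz":0,"roll":0}
  ]
}}

```text
clock: 5.22
ee_pos: [0.5073, -0.2823, 0.2928]
ee_rot: [0.668, 0.226, 0.672, -0.227]
contact_force: [-0.5, 0.5, -1.8]
finger_gap: 0.126
```

Call:
{"fn": "drive_tool", "kwargs": {
  "increments": [
    {"dx":0.01,"dy":0,"dz":0,"roll":0},
    {"dx":0.02,"dy":0,"dz":0,"roll":0},
    {"dx":0.02,"dy":0,"dz":0,"roll":0},
    {"dx":0.02,"dy":0,"dz":0,"roll":0},
    {"dx":0.02,"dy":0,"dz":0,"roll":0},
    {"dx":0.02,"dy":0,"dz":0,"roll":0},
    {"dx":0.02,"dy":0,"dz":0,"roll":0},
    {"dx":0.01,"dy":0,"dz":0,"roll":0},
    {"dx":0.005,"dy":0,"dz":0,"roll":0},
    {"dx":0,"dy":0,"dz":0,"roll":0},
    {"dx":0,"dy":0,"dz":0,"roll":0}
  ]
}}

```text
clock: 6.13
ee_pos: [0.5088, -0.2768, 0.1519]
ee_rot: [0.671, 0.224, 0.67, -0.224]
contact_force: [-0.3, 0.4, -0.7]
finger_gap: 0.129
```

```bash
python3 - <<'E'
from h import *
go([.508,-.278,.146])
w=imaging.snapshot('wrist');s=imaging.snapshot('scene')
cv2.imwrite('pics/w4.png',np.hstack([w[100:380,100:460],cv2.resize(s[120:260,160:340],(360,280))]))
E
```

```text
t 6.1333 tcp [ 0.50882371 -0.27684057  0.1518574 ] F [-0.27950088  0.35028948 -0.71993264] gap 0.12915432564195878 q6 -1.5229413781647738
y ang deg 53.0923262577519 tool delta [ 0.0059 -0.0014  0.    ]
```

View pics/w4.png

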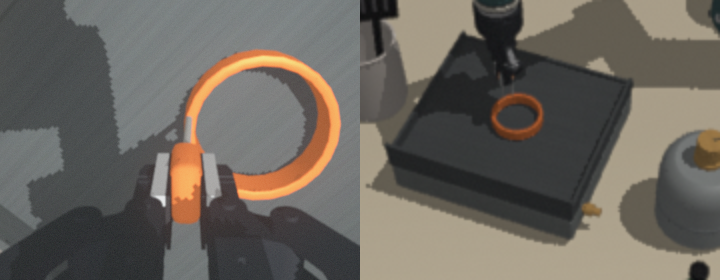

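The ring hangs level just above the middle of the plate. I'll lower it in small steps until it touches.

Call:
{"fn": "drive_tool", "kwargs": {
  "increments": [
    {"dx":0.003,"dy":0,"dz":0,"roll":0},
    {"dx":0.002,"dy":0,"dz":0,"roll":0},
    {"dx":0,"dy":0,"dz":0,"roll":0},
    {"dx":0,"dy":0,"dz":0,"roll":0}
  ]
}}

```text
clock: 6.57
ee_pos: [0.5091, -0.2776, 0.1481]
ee_rot: [0.672, 0.224, 0.67, -0.224]
contact_force: [-0.6, 0.9, 5.7]
finger_gap: 0.131
```

Call:
{"fn": "drive_tool", "kwargs": {
  "increments": [
    {"dx":0.001,"dy":0,"dz":0,"roll":0},
    {"dx":0,"dy":0,"dz":0,"roll":0},
    {"dx":0,"dy":0,"dz":0,"roll":0}
  ]
}}

```text
clock: 6.82
ee_pos: [0.5091, -0.2776, 0.1481]
ee_rot: [0.672, 0.224, 0.669, -0.224]
contact_force: [-0.9, 2.0, 8.9]
finger_gap: 0.127
```

Contact, at about 9 N. Next I open partway, let it settle, then back straight up.

Call:
{"fn": "drive_tool", "kwargs": {
  "increments": [
    {"dx":0,"dy":0,"dz":0,"roll":0},
    {"dx":0,"dy":0,"dz":0,"roll":0},
    {"dx":0,"dy":0,"dz":0,"roll":0},
    {"dx":0,"dy":0,"dz":0,"roll":0},
    {"dx":0,"dy":0,"dz":0,"roll":0},
    {"dx":0,"dy":0,"dz":0,"roll":0},
    {"dx":-0.01,"dy":0,"dz":0,"roll":0},
    {"dx":-0.02,"dy":0,"dz":0,"roll":0},
    {"dx":-0.03,"dy":0,"dz":0,"roll":0},
    {"dx":-0.03,"dy":0,"dz":0,"roll":0},
    {"dx":-0.03,"dy":0,"dz":0,"roll":0},
    {"dx":-0.03,"dy":0,"dz":0,"roll":0}
  ],
  "jaw": -0.1
}}

```text
clock: 7.82
ee_pos: [0.5082, -0.277, 0.2976]
ee_rot: [0.671, 0.224, 0.67, -0.224]
contact_force: [1.0, -0.3, -0.6]
finger_gap: 0.45
```

```bash
python3 - <<'E'
from h import *
go([.505,.089,.285])
w=imaging.snapshot('wrist');s=imaging.snapshot('scene')
cv2.imwrite('pics/w5.png',np.hstack([w[100:380,100:460],cv2.resize(s[120:260,160:340],(360,280))]))
E
```

```text
t 7.8167 tcp [ 0.50822241 -0.27703616  0.29764223] F [ 1.01259124 -0.27447006 -0.63544394] gap 0.4495746076384461 q6 -1.5230477461506504
y ang deg 53.05598769366908 tool delta [ 0.0125  0.2906 -0.2226]
```

View pics/w5.png

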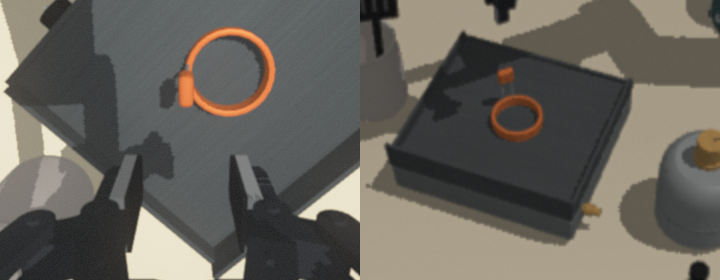

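The ring is upright on the plate and released. Next, over to above the cap.

Call:
{"fn": "drive_tool", "kwargs": {
  "increments": [
    {"dx":0,"dy":0.0132,"dz":-0.0101,"roll":0},
    {"dx":0,"dy":0.0264,"dz":-0.0202,"roll":0},
    {"dx":0,"dy":0.0264,"dz":-0.0202,"roll":0},
    {"dx":0,"dy":0.0264,"dz":-0.0202,"roll":0},
    {"dx":0,"dy":0.0264,"dz":-0.0202,"roll":0},
    {"dx":0,"dy":0.0264,"dz":-0.0202,"roll":0},
    {"dx":0,"dy":0.0264,"dz":-0.0202,"roll":0},
    {"dx":0,"dy":0.0264,"dz":-0.0202,"roll":0},
    {"dx":0,"dy":0.0264,"dz":-0.0202,"roll":0},
    {"dx":0,"dy":0.0264,"dz":-0.0202,"roll":0},
    {"dx":0,"dy":0.0264,"dz":-0.0202,"roll":0},
    {"dx":0,"dy":0.0132,"dz":-0.0101,"roll":0}
  ],
  "jaw": 1
}}

```text
clock: 8.92
ee_pos: [0.5036, 0.0926, 0.2939]
ee_rot: [0.67, 0.223, 0.672, -0.222]
contact_force: [-0.3, -0.5, 0.2]
finger_gap: 0.999
```

Call:
{"fn": "drive_tool", "kwargs": {
  "increments": [
    {"dx":0,"dy":0,"dz":0,"roll":0.1},
    {"dx":0,"dy":0,"dz":0,"roll":0.1},
    {"dx":0,"dy":0,"dz":0,"roll":0.1},
    {"dx":0,"dy":0,"dz":0,"roll":0.1},
    {"dx":0,"dy":0,"dz":0,"roll":0.1},
    {"dx":0,"dy":0,"dz":0,"roll":0.1},
    {"dx":0,"dy":0,"dz":0,"roll":0},
    {"dx":0,"dy":0,"dz":0,"roll":0}
  ]
}}

```text
clock: 9.58
ee_pos: [0.5045, 0.089, 0.2942]
ee_rot: [0.574, 0.411, 0.576, -0.412]
contact_force: [-0.7, -0.2, -0.2]
finger_gap: 0.998
```

```bash
python3 - <<'E'
from h import *
go([.505,.089,.178])
c=cm('wrist');w=imaging.snapshot('wrist');t=imaging.snapshot('top')
def caps(im,c,lo,hi):
    m=cv2.inRange(cv2.cvtColor(im,cv2.COLOR_BGR2HSV),lo,hi);k,l,s,ce=cv2.connectedComponentsWithStats(m)
    o=sorted(range(1,k),key=lambda i:-s[i,4])[:3]
    for i in o: print(s[i],ce[i])
caps(w,c,(12,120,150),(28,255,255))
print(proj(c,[.505,.089,.211]))
cv2.imwrite('pics/w6.png',w)
E
```

```text
t 9.5833 tcp [0.5044999  0.08903251 0.29423057] F [-0.7492351  -0.22431994 -0.15233987] gap 0.9981970951404855 q6 -0.2653033543770056
y ang deg 18.857760123057886 tool delta [0.1162 0.0007 0.0003]
[ 253  165   64   75 3274] [284.90714722 204.80818571]
[316 296  16  19 197] [323.53807107 305.52284264]
[286.49593265 211.99234344]
```

View pics/w6.png

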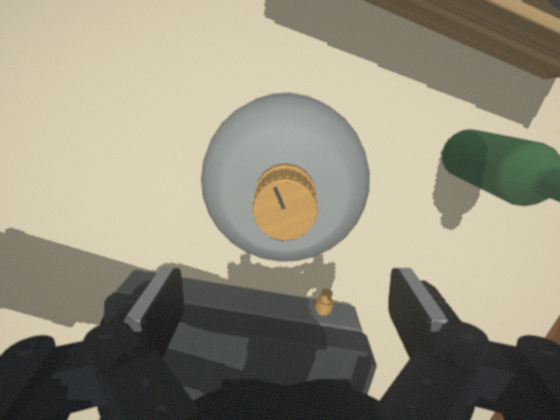

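Call:
{"fn": "drive_tool", "kwargs": {
  "increments": [
    {"dx":0.01,"dy":0,"dz":0.002,"roll":0},
    {"dx":0.02,"dy":0,"dz":0,"roll":0},
    {"dx":0.02,"dy":0,"dz":0,"roll":0},
    {"dx":0.02,"dy":0,"dz":0,"roll":0},
    {"dx":0.02,"dy":0,"dz":0,"roll":0},
    {"dx":0.015,"dy":0,"dz":0,"roll":0},
    {"dx":0.01,"dy":0,"dz":0,"roll":0},
    {"dx":0,"dy":0,"dz":0,"roll":0},
    {"dx":0,"dy":0,"dz":0,"roll":0}
  ]
}}

```text
clock: 10.43
ee_pos: [0.5057, 0.0865, 0.1798]
ee_rot: [0.574, 0.412, 0.575, -0.412]
contact_force: [1.3, 0.5, 0.1]
finger_gap: 1.0
```

Call:
{"fn": "drive_tool", "kwargs": {
  "increments": [
    {"dx":0,"dy":0,"dz":0,"roll":0},
    {"dx":0,"dy":0,"dz":0,"roll":0},
    {"dx":0,"dy":0,"dz":0,"roll":0},
    {"dx":0,"dy":0,"dz":0,"roll":0},
    {"dx":0,"dy":0,"dz":0,"roll":0},
    {"dx":0,"dy":0,"dz":0,"roll":0},
    {"dx":0,"dy":0,"dz":0,"roll":0},
    {"dx":0,"dy":0,"dz":0,"roll":0}
  ],
  "jaw": -1
}}

```text
clock: 11.1
ee_pos: [0.5055, 0.0861, 0.1819]
ee_rot: [0.575, 0.412, 0.574, -0.413]
contact_force: [-5.3, -1.3, 5.3]
finger_gap: 0.496
```

```bash
cat > st.py <<'E'
from h import *
go([.505,.089,.178]);s=status.read_state();print('M',s['moment'],'tau',s['joint_efforts'])
E
python3 st.py
```

```text
t 11.1 tcp [0.50554313 0.08613808 0.18194937] F [-5.28021762 -1.34490629  5.31647461] gap 0.4959876739056093 q6 -0.2671713709660225
y ang deg 18.673416838343833 tool delta [ 0.0039  0.0004 -0.0029]
M [-0.23419088  0.76528208  0.02361042] tau [ 4.42287270e-01 -2.88691217e+01 -3.00277233e+01  4.01131846e-01
 -1.43240400e+00  2.87768565e-02]
```

Gripped, with an opening of about 42 mm. First try anticlockwise (negative roll), 0.36 rad.

Call:
{"fn": "drive_tool", "kwargs": {
  "increments": [
    {"dx":-0.0003,"dy":0,"dz":0,"roll":-0.06},
    {"dx":-0.0003,"dy":0,"dz":0,"roll":-0.06},
    {"dx":-0.0003,"dy":0,"dz":0,"roll":-0.06},
    {"dx":-0.0003,"dy":0,"dz":0,"roll":-0.06},
    {"dx":-0.0003,"dy":0,"dz":0,"roll":-0.06},
    {"dx":-0.0003,"dy":0,"dz":0,"roll":-0.06},
    {"dx":0,"dy":0,"dz":0,"roll":0},
    {"dx":0,"dy":0,"dz":0,"roll":0}
  ]
}}

```text
clock: 11.77
ee_pos: [0.5066, 0.0867, 0.1836]
ee_rot: [0.64, 0.304, 0.638, -0.303]
contact_force: [-1.5, -0.4, 4.7]
finger_gap: 0.491
```

```bash
python3 st.py
```

```text
t 11.7667 tcp [0.50658399 0.08673754 0.18356293] F [-1.47655312 -0.35398832  4.6559917 ] gap 0.49066276817566934 q6 -0.6256502045106962
y ang deg 39.229781784604164 tool delta [ 0.0056  0.0002 -0.0028]
M [0.03591339 0.28124504 0.02556783] tau [-2.57217977e-01 -2.89174569e+01 -2.87151968e+01 -8.58408096e-02
 -4.36193570e-01 -7.61603471e-03]
```

Almost no resisting moment (0.03 Nm) through 0.36 rad, so anticlockwise is the loosening way. I continue to about 1.4 rad, following the climb.

Call:
{"fn": "drive_tool", "kwargs": {
  "increments": [
    {"dx":-0.0003,"dy":0,"dz":0,"roll":-0.07},
    {"dx":-0.0003,"dy":0,"dz":0,"roll":-0.07},
    {"dx":-0.0003,"dy":0,"dz":0,"roll":-0.07},
    {"dx":-0.0003,"dy":0,"dz":0,"roll":-0.07},
    {"dx":-0.0003,"dy":0,"dz":0,"roll":-0.07},
    {"dx":-0.0003,"dy":0,"dz":0,"roll":-0.07},
    {"dx":-0.0003,"dy":0,"dz":0,"roll":-0.07},
    {"dx":-0.0003,"dy":0,"dz":0,"roll":-0.07},
    {"dx":-0.0003,"dy":0,"dz":0,"roll":-0.07},
    {"dx":0,"dy":0,"dz":0,"roll":0}
  ]
}}

```text
clock: 12.6
ee_pos: [0.5072, 0.0879, 0.1861]
ee_rot: [0.703, 0.091, 0.7, -0.088]
contact_force: [1.9, 3.9, 3.8]
finger_gap: 0.494
```

Call:
{"fn": "drive_tool", "kwargs": {
  "increments": [
    {"dx":0,"dy":0,"dz":0,"roll":-0.07},
    {"dx":0,"dy":0,"dz":0,"roll":-0.07},
    {"dx":0,"dy":0,"dz":0,"roll":-0.07},
    {"dx":0,"dy":0,"dz":0,"roll":-0.07},
    {"dx":0,"dy":0,"dz":0,"roll":-0.07},
    {"dx":0,"dy":0,"dz":0,"roll":-0.07},
    {"dx":0,"dy":0,"dz":0,"roll":0},
    {"dx":0,"dy":0,"dz":0,"roll":0}
  ]
}}

```text
clock: 13.27
ee_pos: [0.507, 0.0894, 0.186]
ee_rot: [0.706, -0.056, 0.703, 0.06]
contact_force: [1.7, 7.6, 4.6]
finger_gap: 0.495
```

```bash
python3 st.py; python3 - <<'E'
from h import *
w=imaging.snapshot('wrist');s=imaging.snapshot('scene')
cv2.imwrite('pics/w7.png',np.hstack([w[60:340,100:460],cv2.resize(s[120:260,260:440],(360,280))]))
E
```

```text
t 13.2667 tcp [0.50696189 0.08935853 0.18603795] F [1.73727784 7.56925423 4.59495552] gap 0.4948885145966028 q6 -1.6742505324767458
y ang deg 99.41155185680385 tool delta [ 0.008  -0.0001 -0.002 ]
M [ 1.2762367  -0.15661808 -0.01241833] tau [-3.85814443e+00 -2.94782406e+01 -2.79988307e+01 -2.43333511e+00
  4.43123253e-01  3.16523496e-03]
```

View pics/w7.png

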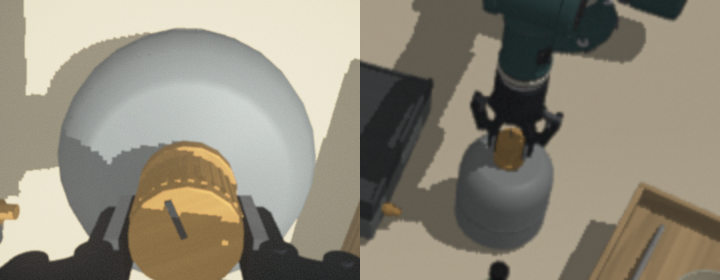

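The mark on the cap kept its place relative to the fingers, so the cap turned with them, 1.41 rad in all. Now the lift straight up.

Call:
{"fn": "drive_tool", "kwargs": {
  "increments": [
    {"dx":-0.003,"dy":0,"dz":0,"roll":0},
    {"dx":-0.005,"dy":0,"dz":0,"roll":0},
    {"dx":-0.007,"dy":0,"dz":0,"roll":0},
    {"dx":-0.01,"dy":0,"dz":0,"roll":0},
    {"dx":-0.01,"dy":0,"dz":0,"roll":0},
    {"dx":-0.01,"dy":0,"dz":0,"roll":0},
    {"dx":-0.015,"dy":0,"dz":0,"roll":0},
    {"dx":-0.015,"dy":0,"dz":0,"roll":0},
    {"dx":-0.01,"dy":0,"dz":0,"roll":0},
    {"dx":0,"dy":0,"dz":0,"roll":0},
    {"dx":0,"dy":0,"dz":0,"roll":0},
    {"dx":0,"dy":0,"dz":0,"roll":0}
  ]
}}

```text
clock: 14.37
ee_pos: [0.5056, 0.0864, 0.2689]
ee_rot: [0.704, -0.058, 0.705, 0.058]
contact_force: [-0.4, 0.3, -2.9]
finger_gap: 0.489
```

```bash
python3 st.py; python3 - <<'E'
from h import *
w=imaging.snapshot('wrist');s=imaging.snapshot('scene')
cv2.imwrite('pics/w8.png',np.hstack([w[60:340,100:460],cv2.resize(s[110:270,165:440],(482,280))[:,:430]]))
E
```

```text
t 14.3667 tcp [0.50561099 0.08637669 0.26886619] F [-0.44855168  0.31326059 -2.91165486] gap 0.48933422924655284 q6 -1.6767167420786997
y ang deg 99.43195122228514 tool delta [ 0.0909  0.0027 -0.    ]
M [-0.01327159  0.04548207  0.01288994] tau [-6.97373389e-05 -3.33826840e+01 -3.32945251e+01 -4.57183967e-03
  5.37321641e-03  2.69451557e-03]
```

View pics/w8.png

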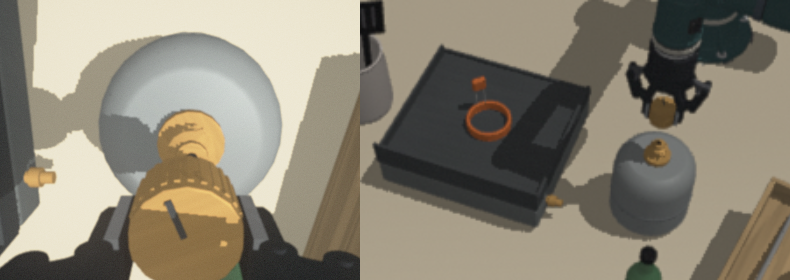

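```bash
python3 -c "
from h import *
print(hand_in())"
```

```text
the job is handed in; nothing more can be done
None
```

The job is handed in at about 14.5 s of the 54 s allowed. The hand-in gave no verdict, so what follows rests on my own checks.

- **Egg ring:** I lifted it by its grip, lowered it near the middle of the griddle plate until it touched (about 9 N), and let go. The last picture shows it standing flat on the plate.
- **Cap:** Anticlockwise was the loosening way on the first try; the resisting moment was only about 0.03 Nm. I turned it about 1.41 rad and the mark on the cap stayed in line with the fingers, so it did not slip.
- **Final hold:** The cap is still gripped, with the opening at about 42 mm. The arm is at rest, the moments are near zero, and the vertical force of -2.9 N is roughly the cap's weight. I estimate the lower rim at about 0.26 m, against the 0.213 m needed. The picture shows the cap clear of the bare valve neck.
- **Other kitchen things:** The arm never went near the trays, bowl, ladle, crock or bottle, but I did not measure their positions again at the end.

**What did not go as planned:**
- My first two move calls were refused because each row needs all four keys; nothing moved.
- The tool was about 3 mm off the cap's axis, which gave up to about 8 N of side force while unscrewing. It vanished once the cap was lifted.

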